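Index the funnel arm over the next receiver

TASK

The funnel of this swing-arm filtering stand hangs over the middle beaker; move it one hole on, so that it hangs over the other beaker, the clean one next to it, and not over the stoppered flask on the other side. Hook a fingertip into the pull ring from the robot's side, lift the spring pin out of the index plate, swing the arm by the ring to the next hole and let the pin drop fully home there. Do not grip or pinch anything, do not swing past that hole, and leave the beakers, the flask, the rubber stopper and the wash bottle standing where they are.

Things in the scene. Friction and masses are not known exactly. Their poses are not given: they have to be found in the camera images.
- stand: fixed swing-arm funnel stand: grey base plate 150 x 200 x 13 mm, steel post 18 mm in diameter. Origin: on the post's axis, about which the arm swings, at bench height; z up, x away from the index plate (roughly away from the robot), y to the side where the receivers stand
- plate_mid (a point): middle hole of the index plate, at its mouth, 160 mm above the bench, 100 mm from the post's axis on the robot's side. The plate is a level steel ring sector fixed to the stand, 8 mm thick, radii 80 to 120 mm, 146 degrees wide, with five holes of 12.5 mm on the 100 mm radius, 30 degrees (0.524 rad) apart. Axes as the stand's
- swing_arm (a joint): angle of the arm about the post, rad, positive anticlockwise from above; the holes lie at -1.047, -0.524, 0 (start), 0.524, 1.047, stops at -1.07 and 1.07. Bent arm of flat bars 24 mm wide, tops 171 mm above the bench, hub 38 mm wide up to 192 mm: a short leg to the robot's side with the pin, 55 degrees clockwise from it the leg with the funnel. Pin out, slight friction (0.1 N m), stays where left
- index_pin (a joint): lift of the spring index pin, m: 0 home in a hole, 0.020 upper stop; slides straight up in its sleeve on the arm, 100 mm from the post's axis. 10 mm thick, round nose, tip 10 mm below the plate's top when home, so clear from 0.010 on. It takes about 6 N at 0, 8 N at 0.010, 11 N at 0.020. Let go between holes it rides on the plate; within 3 mm of a hole it centres itself and drops in
- ring_center (a point): centre of the steel pull ring on the pin's head, 44 mm inside, wire 5 mm, centre 229 mm above the bench when home, 12 mm nearer the post than the pin's axis. x is level, from the ring towards the post (the way a finger goes in), z up. The ring stands across x, its top leaning 30 degrees towards the post: a finger tilted 35 to 45 degrees from vertical goes in forwards. Pin head below: top at 205 mm
- funnel_outlet (a point): lower end of the funnel's stem, 165 mm from the post's axis, 92 mm above the bench. The red plastic funnel (68 mm wide at the mouth, 96 mm tall) is fixed in a ring at the end of the arm's longer leg, its mouth 188 mm above the bench
- beaker_filling: low glass beaker 66 mm wide, 82 mm tall, at the middle station under the funnel at the start; loose; origin: centre of its underside
- beaker_empty: glass beaker 72 mm wide, 85 mm tall, at the station next to the middle one, on either side, 165 mm from the post's axis and 30 degrees round from the middle beaker, where the funnel has to go; loose; origin: centre of its underside
- flask_done: conical flask 68 mm wide, 118 mm tall, closed with a grey stopper, at the station on the other side; it is taller than the funnel's outlet, which would knock it over; loose; origin: centre of its underside
- stopper: spare brown rubber stopper, 29 mm wide, 26 mm tall, standing on the bench to the right of the stand; loose; origin: centre of its underside
- wash_bottle: white wash bottle with a bent spout, 80 x 113 x 214 mm, to the right of the stand; loose; origin: underside, near the body's centre

How it is judged:
By the outcome, as a careful person would: the job done as asked, in the order asked, and still so for the second after the job is handed in, with the robot touching nothing.
It also fails if it takes over 40 s, if anything falls off the work surface, if the arm or the gripper's body presses on something with over 40 N, if the wrist force passes 120 N, or if a joint passes its speed limit or range.

ROBOT

A 6-joint arm with a two-finger parallel gripper is mounted at the origin on a cart in front of the work surface, level with it; the furniture and walls round the work are solid. World frame = base frame: x ahead of the robot, y to its left, z up, the work surface at z = 0. Lengths are in m, angles in degrees, forces in N, time in s.
With the tool pointing down it reaches from about 0.3 to 1 m from the base axis. Payload 5.1 kg.
Tool frame: the origin (TCP) lies between the finger pads; the fingertips stand 11 mm ahead of it and the grasp point (between the pads) lies 8 mm behind it; z points along the fingers, y is the direction in which the jaws open and shut (so a half turn about z gives the same grasp; the last joint's range is limited). The gripper opens to 95 mm and grips with 3 to 60 N. Pads are 20 mm wide; open, the fingers measure 119 mm over their backs; the gripper's body (75 mm by 180 mm) begins 59 mm behind the grasp point.
Start: joints at [-69.878, 7.093, 94.555, -0, 78.352, -4.733], TCP at [0.273, -0.59, 0.226] pointing down, gripper open.
Joint ranges: [-149.61, 149.61], [-58.7, 133.49], [1.44, 155.28], [-77.14, 257.14], [18.33, 153.61], [-166.67, 166.67]. Speed limits (degrees/s): [147.25, 147.25, 180, 180, 180, 180].

INTERFACE

Orientations are given as a 3x3 rotation matrix whose columns are the frame's x, y, z axes.
In Python, from station import status, snapshot, close_job gives the robot as it stands.
- The arm moves only by the shell command python3 -m inch 'ROWS' [OPENING]. ROWS is JSON, a list of rows, each a list of 4 numbers: the shift along the world's x, y, z in units of 30 mm (1.0 is 30 mm), then the turn about the world's z in units of 6 degrees (1.0 is 6 degrees). A call has 1 to 20 rows; each row is the pose to reach, as a shift and turn from the pose commanded when the call began; what a row does not reach only later rows make up. A row lasts 1/12 s, in which the tool goes at most 41.7 mm and 7.16 degrees, less where a joint would pass 70% of its speed; a pose out of reach is approached as far as the arm can. A call with a gripper value outside its range is refused whole. OPENING is the opening, from 0 (shut) to 1 (fully open), set as the call begins (- or left out, the last holds). The fingers move at their own pace and stop on an object; the grip force is fixed at half the most. Time passes only in rows, so rows that repeat a pose let the fingers close. It gives the time, the measured TCP pose, the force and the opening at its end, in the units of the state.
- status.sense(): the state, without advancing time (a new reading comes with each control period).
- snapshot(name): name is "side" or "top"; returns a dict with "pixels" (400x640x3 uint8, blue, green, red), "K" (3x3 intrinsics, pixels), "position" and "attitude" of the camera in the world. Camera axes: x right, y down, z forward; pixel columns grow to the right and rows downward; lengths in m; the calibration is good to about 2 mm. A picture is of the moment at which its call begins. There is no depth.
- close_job(): hands the job in, once; it reports no verdict.
The state is a dict: "time_s": time; "joint_pos": joint angles; "joint_velocities": joint speeds; "joint_efforts": joint torques, N m; "tool_pos": TCP position; "ee_rot": TCP orientation; "ft_force": force on the tool from outside, world axes, zero at the start; "torque": the same for the moment, N m; "finger_gap": opening from 0.0 (shut) to 1.0 (fully open).
Only numpy, scipy, OpenCV 4.12 (cv2) and the standard library are available. Lean on these libraries where they do the work, as an engineer would, in place of code of your own. Each camera call takes 0.05 s, during which the arm holds its last target.

## Working session

There is one attempt and no reset: what is moved stays moved. The work goes in short steps, Python scripts to look and compute and a shell command to move; the robot and the scene stay as the last step left them, time stands still between calls to the robot, and variables do not carry over. Pictures are saved under pics/ and viewed, and the job is handed in when it is done.

```bash
ls; mkdir -p pics
python3 - <<'E'
from station import status,snapshot
import cv2,numpy as np
s=status.sense();print(s)
for n in("side","top"):
    d=snapshot(n);cv2.imwrite(f"pics/{n}0.png",d["pixels"]);print(n,d["K"],d["position"],d["attitude"])
    np.savez(f"pics/{n}0.npz",**d)
E
```

```text
pics
{'time_s': 0.0, 'joint_pos': array([-6.98769982e+01,  7.13270410e+00,  9.46301789e+01,  1.02026151e-03,
        7.83531982e+01, -4.73301939e+00]), 'joint_velocities': array([ 0.13530186,  0.05424439,  0.05510541, -0.0027765 ,  0.02415543,
        0.03584144]), 'joint_efforts': array([-1.76421632e-03, -4.17604852e+01, -3.59933639e+01,  7.72810914e-02,
        4.92132339e-02, -1.86481548e-04]), 'tool_pos': array([ 0.27298798, -0.58923618,  0.22443625]), 'ee_rot': array([[ 9.07368505e-01,  4.20335501e-01, -6.80641913e-04],
       [ 4.20336011e-01, -9.07366517e-01,  1.90832343e-03],
       [ 1.84544400e-04, -2.01765088e-03, -9.99997948e-01]]), 'ft_force': array([-0.70646226, -0.83454567,  0.8261652 ]), 'torque': array([-0.01706198, -0.00683578, -0.01159497]), 'finger_gap': 0.9982911179156698}
side [[452.34191993   0.         320.13586049]
 [  0.         452.34191993 199.81218698]
 [  0.           0.           1.        ]] [0.26770981 0.91297713 0.55306967] [[-0.94958745 -0.11949691  0.2898347 ]
 [-0.3134811   0.35118576 -0.88226876]
 [ 0.00364257 -0.92864904 -0.37094162]]
top [[508.97991693   0.         307.62967028]
 [  0.         508.97991693 201.48880568]
 [  0.           0.           1.        ]] [0.21613139 0.00640213 1.51129197] [[-0.106938   -0.96093321  0.25528735]
 [-0.99423962  0.10520977 -0.02045706]
 [-0.00720086 -0.25600444 -0.96664879]]
```

View pics/side0.png

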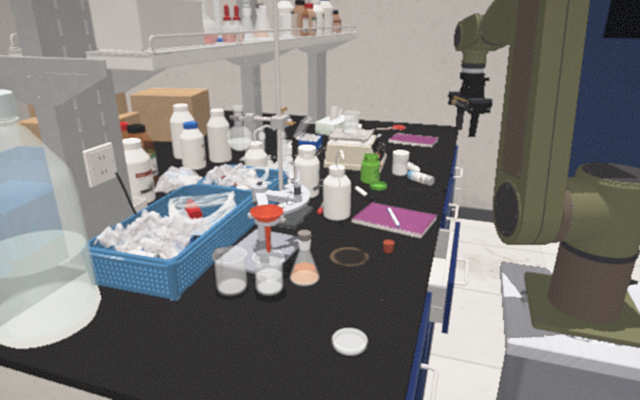

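View pics/top0.png

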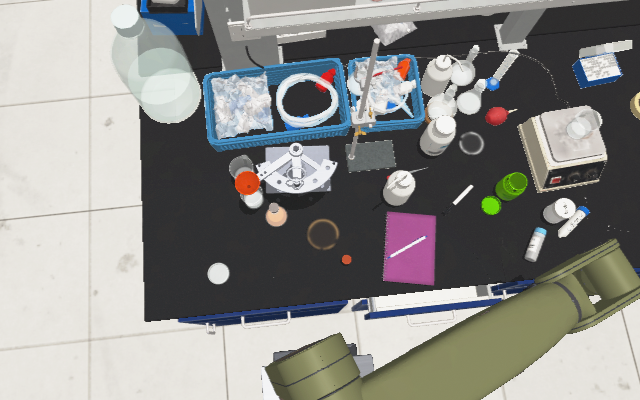

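The top view has the stand's hub at about (296,150), the index plate around (297,178), the funnel at (247,182), the flask at (276,214) and the empty beaker at (240,166). I'll zoom in.

Run:
```python
import cv2
a=cv2.imread("pics/top0.png")[125:245,215:375];cv2.imwrite("pics/top0z.png",cv2.resize(a,None,fx=5,fy=5,interpolation=cv2.INTER_CUBIC))
a=cv2.imread("pics/side0.png")[160:310,190:350];cv2.imwrite("pics/side0z.png",cv2.resize(a,None,fx=4,fy=4,interpolation=cv2.INTER_CUBIC))
```

```text
(no output)
```

View pics/top0z.png

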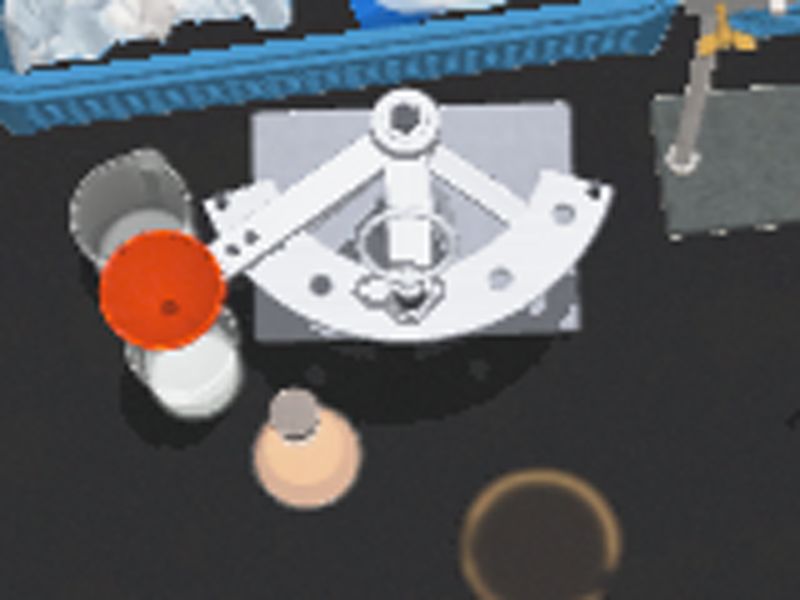

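View pics/side0z.png

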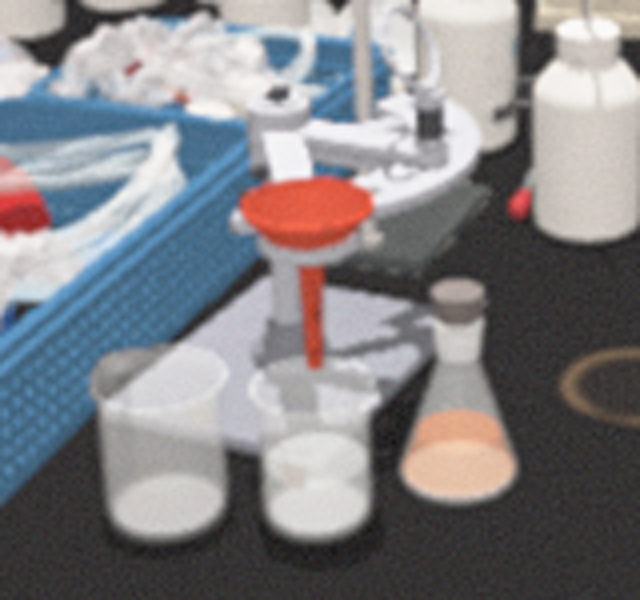

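The empty beaker is on the far side, so the swing is clockwise from above: the pin moves to world +y (left) and the joint goes to -0.524. Next I measure the stand, ring and receivers, and look at the gripper's shape.

```bash
cat > h.py <<'E'
import numpy as np,cv2
from station import status,snapshot
def load(n): return dict(np.load(f"pics/{n}.npz"))
def grab(n,t):
    d=snapshot(n);np.savez(f"pics/{n}{t}.npz",**d);cv2.imwrite(f"pics/{n}{t}.png",d["pixels"]);return d
def ray(d,u,v):
    r=d["attitude"]@np.linalg.inv(d["K"])@[u,v,1.];return d["position"],r
def onz(d,u,v,z):
    p,r=ray(d,u,v);return p+r*(z-p[2])/r[2]
def proj(d,X):
    c=d["attitude"].T@(np.asarray(X,float)-d["position"]);q=d["K"]@c;return q[:2]/q[2]
def crop(n,x0,x1,y0,y1,f,out):
    a=cv2.imread(f"pics/{n}.png")[y0:y1,x0:x1];cv2.imwrite(f"pics/{out}.png",cv2.resize(a,None,fx=f,fy=f,interpolation=cv2.INTER_CUBIC))
E
python3 - <<'E'
from h import *
t=load("top0");s=load("side0")
z=lambda u,v:(215+u/5-.4,125+v/5-.4)
np.set_printoptions(precision=4,suppress=True)
hub=onz(t,*z(405,118),.192);print("hub",hub)
holes=[onz(t,*z(*p),.160) for p in [(223,203),(322,285),(500,278),(564,213)]]
for h in holes:
    d=h-hub;print("hole",h,np.hypot(*d[:2]),np.degrees(np.arctan2(d[1],d[0])))
# circle fit of the plate holes with R=.1
from scipy.optimize import least_squares
H=np.array(holes)[:,:2]
f=least_squares(lambda q:[np.hypot(*(h-q))-.1 for h in H],hub[:2]);print("center from holes",f.x,f.fun)
c=f.x
for h in H: print(np.degrees(np.arctan2(*(h-c)[::-1])))
hsv=cv2.cvtColor(t["pixels"],cv2.COLOR_BGR2HSV)
m=cv2.inRange(hsv,(0,150,120),(12,255,255));n,l,st,ce=cv2.connectedComponentsWithStats(m)
for i in range(1,n):
    if st[i,4]>100 and 215<ce[i][0]<300 and 150<ce[i][1]<220:
        F=onz(t,*ce[i],.188);d=F[:2]-c;print("funnel",ce[i],F,np.hypot(*d),np.degrees(np.arctan2(d[1],d[0])))
# ring top/lat
for p in [(362,240),(455,240),(405,215),(408,290)]: print("ring px",onz(t,*z(*p),.229))
E
python3 -c "
from h import *
crop('side0',430,520,30,150,6,'grip0')"
```

```text
hub [ 0.7194 -0.0048  0.192 ]
hole [0.6923 0.1014 0.16  ] 0.10960264642816873 104.27369194544099
hole [0.6384 0.0507 0.16  ] 0.09811332744711455 145.54670272263823
hole [ 0.6317 -0.048   0.16  ] 0.09771144570499368 -153.7709288281357
hole [ 0.6656 -0.0877  0.16  ] 0.09885387317026136 -122.95357107917529
center from holes [ 0.7199 -0.0001] [ 0.0052 -0.004   0.0004  0.0032]
105.21872925036999
148.07418716406914
-151.49551890649502
-121.79675002039136
funnel [246.786  182.6186] [0.6364 0.1372 0.188 ] 0.160659606150016 121.33923234905814
ring px [0.6394 0.0251 0.229 ]
ring px [ 0.634  -0.0239  0.229 ]
ring px [0.6507 0.001  0.229 ]
ring px [0.6092 0.0037 0.229 ]
```

View pics/grip0.png

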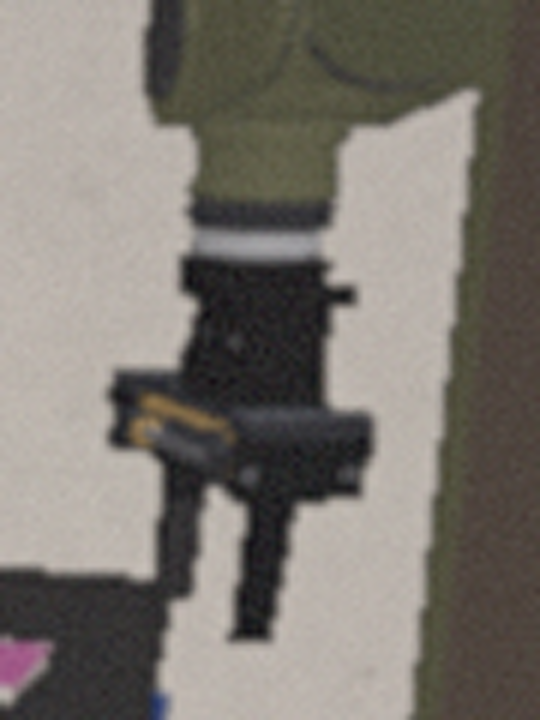

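The fingers are plain and straight, and rows can't command a tilt. I need to know what the arm does near the edge of its reach, where joint 5 saturates. I'll test that in free space by going up.

```bash
python3 -m inch '[[0,0,1.3,0],[0,0,2.6,0],[0,0,3.9,0],[0,0,5.2,0],[0,0,6.5,0],[0,0,7.8,0],[0,0,9.1,0],[0,0,10.4,0],[0,0,11.7,0],[0,0,13,0]]' 0
python3 - <<'E'
from h import *
np.set_printoptions(precision=3,suppress=True)
s=status.sense();print(s["time_s"],s["joint_pos"],s["tool_pos"],s["ee_rot"])
t=load("top0")
z=lambda u,v:(215+u/5-.4,125+v/5-.4)
from scipy.optimize import least_squares
H=np.array([onz(t,*z(*p),.160)[:2] for p in [(322,285),(500,278),(564,213)]])
A=np.radians([150,210,240])
def g(q): 
    return np.concatenate([(q[:2]+.1*np.c_[np.cos(A+q[2]),np.sin(A+q[2])]-H).ravel()])
f=least_squares(g,[.72,0,0]);print(f.x[:2],np.degrees(f.x[2]),f.fun)
E
```

```text
time_s: 0.93
tool_pos: [0.273, -0.5894, 0.6171]
ee_rot: [[0.907, 0.42, -0.0], [0.42, -0.907, 0.001], [0.0, -0.001, -1.0]]
ft_force: [0.6, -0.7, 0.3]
finger_gap: 0.357
0.9333 [-69.877   9.844  54.294  -0.    115.9    -4.729] [ 0.273 -0.589  0.617] [[ 0.907  0.42  -0.   ]
 [ 0.42  -0.907  0.001]
 [ 0.    -0.001 -1.   ]]
[ 0.721 -0.005] -3.9672403667974843 [ 0.     0.    -0.    -0.001  0.     0.   ]
```

```bash
python3 -m inch '[[0,0,1.3,0],[0,0,2.6,0],[0,0,3.9,0],[0,0,5.2,0],[0,0,6.5,0],[0,0,7.8,0],[0,0,9.1,0],[0,0,10.4,0],[0,0,11.7,0],[0,0,13,0]]' 0
python3 - <<'E'
from h import *
np.set_printoptions(precision=3,suppress=True)
s=status.sense();print(s["time_s"],s["joint_pos"],s["tool_pos"],s["ee_rot"])
E
```

```text
time_s: 1.77
tool_pos: [0.2444, -0.5277, 0.8397]
ee_rot: [[0.907, 0.42, 0.007], [0.42, -0.907, -0.014], [0.0, 0.016, -1.0]]
ft_force: [0.7, -0.3, 0.5]
finger_gap: 0.003
1.7667 [-70.481  29.463   1.535   0.178 148.103  -5.191] [ 0.244 -0.528  0.84 ] [[ 0.907  0.42   0.007]
 [ 0.42  -0.907 -0.014]
 [ 0.     0.016 -1.   ]]
```

```bash
python3 -m inch '[[0,0,0,0]]'
python3 -m inch '[[0,0,1.3,0],[0,0,2.6,0],[0,0,3.9,0],[0,0,5.2,0],[0,0,6.5,0],[0,0,7.8,0]]'
python3 - <<'E'
from h import *
np.set_printoptions(precision=3,suppress=True)
s=status.sense();print(s["time_s"],s["joint_pos"],s["tool_pos"],s["ee_rot"])
E
```

```text
time_s: 1.85
tool_pos: [0.2436, -0.5256, 0.8418]
ee_rot: [[0.907, 0.42, 0.008], [0.42, -0.907, -0.018], [-0.0, 0.019, -1.0]]
ft_force: [-0.0, -0.5, 0.5]
finger_gap: 0.006
time_s: 2.35
tool_pos: [0.218, -0.4707, 0.88]
ee_rot: [[0.907, 0.42, 0.014], [0.42, -0.907, -0.031], [-0.0, 0.034, -0.999]]
ft_force: [-0.1, -0.2, -0.5]
finger_gap: 0.003
2.35 [-71.183  25.242   1.467   0.41  151.36   -5.672] [ 0.218 -0.471  0.88 ] [[ 0.907  0.42   0.014]
 [ 0.42  -0.907 -0.031]
 [-0.     0.034 -0.999]]
```

```bash
python3 -m inch '[[0,0,1.3,0],[0,0,2.6,0],[0,0,3.9,0],[0,0,5.2,0],[0,0,6.5,0],[0,0,7.8,0],[0,0,9.1,0],[0,0,10.4,0],[0,0,11.7,0],[0,0,13,0]]'
python3 - <<'E'
from h import *
np.set_printoptions(precision=3,suppress=True)
s=status.sense();print(s["time_s"],s["joint_pos"],s["tool_pos"],s["ee_rot"])
E
python3 -m inch '[[0,0,-0.5,0],[0,0,-1,0]]'
```

```text
time_s: 3.18
tool_pos: [0.1934, -0.4174, 0.9143]
ee_rot: [[0.907, 0.419, 0.025], [0.42, -0.905, -0.062], [-0.003, 0.067, -0.998]]
ft_force: [-0.7, 0.2, -0.4]
finger_gap: 0.007
3.1833 [-72.003  21.112   1.519   0.646 153.548  -6.266] [ 0.193 -0.417  0.914] [[ 0.907  0.419  0.025]
 [ 0.42  -0.905 -0.062]
 [-0.003  0.067 -0.998]]
time_s: 3.35
tool_pos: [0.1939, -0.419, 0.8852]
ee_rot: [[0.907, 0.419, 0.027], [0.42, -0.905, -0.066], [-0.003, 0.071, -0.997]]
ft_force: [0.7, -1.0, 1.7]
finger_gap: 0.005
```

The test is useful. Past the limit of joint 5 the hand tilts forward, pointing outward, and the next call starts from that tilted pose. So I can build up tilt by following the arc inward and up, with joints 3 and 5 at their limits.

```bash
cat > st.py <<'E'
from h import *
np.set_printoptions(precision=3,suppress=True)
s=status.sense();R=s["ee_rot"];z=R[:,2]
print("t",s["time_s"],"q",s["joint_pos"],"p",s["tool_pos"],"tilt",np.degrees(np.arccos(-z[2])),"head",np.degrees(np.arctan2(z[1],z[0])),"yaxis",R[:,1],"F",s["ft_force"])
E
python3 -m inch '[[-0.45,0.98,0.9,0],[-0.9,1.96,1.7,0],[-1.35,2.94,2.4,0],[-1.8,3.9,3,0],[-2.2,4.9,3.6,0],[-2.6,5.9,4.2,0]]' >/dev/null;  python3 st.py
```

```text
t 3.85 q [-76.006  -1.27   22.11    1.305 153.578  -9.653] p [ 0.121 -0.253  0.954] tilt 5.605899040287076 head -70.04982073037522 yaxis [ 0.419 -0.903  0.097] F [-0.491  0.426  0.474]
```

```bash
python3 -m inch '[[0,0,1.3,0],[0,0,2.6,0],[0,0,3.9,0],[0,0,5.2,0],[0,0,6.5,0]]' >/dev/null;  python3 st.py
python3 -m inch '[[0,0,1.3,0],[0,0,2.6,0],[0,0,3.9,0],[0,0,5.2,0],[0,0,6.5,0]]' >/dev/null;  python3 st.py
```

```text
t 4.2667 q [-75.817   0.326  19.142   1.36  153.538  -9.403] p [ 0.124 -0.259  0.96 ] tilt 7.013134413929274 head -70.84840136325093 yaxis [ 0.418 -0.9    0.121] F [-0.837  0.138 -0.33 ]
t 4.6833 q [-75.799   1.115  16.448   1.465 153.551  -9.274] p [ 0.123 -0.255  0.969] tilt 8.901390475811022 head -71.57891666644635 yaxis [ 0.416 -0.896  0.154] F [0.018 0.207 0.842]
```

```bash
python3 -m inch '[[0,0,6,0],[0,0,6,0]]' >/dev/null; python3 st.py
python3 -m inch '[[0,0,20,0],[0,0,20,0]]' >/dev/null; python3 st.py
```

```text
t 4.85 q [-75.891   1.919  13.919   1.624 153.568  -9.199] p [ 0.122 -0.253  0.977] tilt 10.609022788569966 head -71.96201797051116 yaxis [ 0.415 -0.891  0.183] F [0.473 0.869 0.111]
t 5.0167 q [-76.071   2.534  11.715   1.842 153.567  -9.158] p [ 0.121 -0.249  0.984] tilt 12.19936796986384 head -72.18781455062764 yaxis [ 0.413 -0.886  0.21 ] F [ 0.08   0.272 -0.003]
```

```bash
for i in 1 2 3 4; do python3 -m inch '[[0,0,6,0],[0,0,6,0]]' >/dev/null; done; python3 st.py
for i in 1 2; do python3 -m inch '[[-0.3,0.8,6,0],[-0.3,0.8,6,0]]' >/dev/null; done; python3 st.py
```

```text
t 5.6833 q [-77.695   4.061   4.76    3.598 153.569  -9.038] p [ 0.114 -0.234  1.006] tilt 17.63522896721275 head -72.40455851736664 yaxis [ 0.406 -0.863  0.301] F [-0.106  0.409  0.002]
t 6.0167 q [-80.184   2.074   4.11    5.967 153.579  -9.178] p [ 0.103 -0.207  1.017] tilt 20.28052192857817 head -72.51467474519053 yaxis [ 0.401 -0.849  0.344] F [-0.252  1.132 -0.37 ]
```

```bash
for i in 1 2 3 4; do python3 -m inch '[[-0.2,0.6,6,0],[-0.2,0.6,6,0]]' >/dev/null; done; python3 st.py
for i in 1 2 ; do python3 -m inch '[[-0.1,0.3,6,0],[-0.1,0.3,6,0]]' >/dev/null; done; python3 st.py
```

```text
t 6.6833 q [-88.624   0.116   1.487  15.075 153.568  -8.421] p [ 0.09  -0.172  1.032] tilt 24.887794900180577 head -72.65641891325711 yaxis [ 0.392 -0.82   0.417] F [-0.085  0.687  0.709]
t 7.0167 q [-107.859   -1.908    1.483   35.838  153.561   -6.806] p [ 0.082 -0.159  1.038] tilt 26.784136116045048 head -72.51382595466465 yaxis [ 0.388 -0.806  0.447] F [ 0.234 -0.511 -0.415]
```

```bash
python3 -m inch '[[0.4,-0.8,-0.5,0],[0.9,-1.8,-1,0],[1.4,-2.8,-1.6,0],[1.9,-3.8,-2.2,0],[2.4,-4.8,-3,0],[2.9,-5.8,-4,0],[3.4,-6.8,-5,0],[3.9,-7.8,-6,0],[4,-8,-6,0],[4,-8,-6,0]]' >/dev/null;  python3 st.py
```

```text
t 7.85 q [-69.055 -13.052  53.664  -1.686 113.494  -4.948] p [ 0.204 -0.406  0.849] tilt 25.927893415966672 head -72.59331402549674 yaxis [ 0.391 -0.812  0.434] F [-0.17  -1.564 -1.529]
```

```bash
python3 -m inch '[[0.6,0.8,-0.8,0.6],[1.3,1.5,-1.6,1.3],[1.9,2.3,-2.4,1.9],[2.6,3,-3.2,2.5],[3.2,3.8,-4,3.2],[3.8,4.6,-4.8,3.8],[4.5,5.3,-5.6,4.4],[5.1,6.1,-6.4,5.1],[5.8,6.9,-7.2,5.7],[6.4,7.6,-8,6.3],[7,8.4,-8.8,7],[7.7,9.1,-9.6,7.6],[8.3,9.9,-10.4,8.2],[9,10.7,-11.1,8.9],[9.6,11.4,-11.9,9.5],[10.2,12.2,-12.7,10.1],[10.9,13,-13.5,10.8],[11.5,13.7,-14.3,11.4],[11.5,13.7,-14.3,11.4],[11.5,13.7,-14.3,11.4]]' 0 >/dev/null;  python3 st.py
python3 - <<'E'
from h import *
grab("top",1);grab("side",1)
crop("top1",200,400,60,260,3,"top1z");crop("side1",190,390,60,260,3,"side1z")
E
```

```text
t 9.5167 q [ -4.495 -25.399 107.15    0.191  71.79   -7.804] p [0.547 0.012 0.426] tilt 26.45991340373516 head -4.08722628506925 yaxis [0.895 0.065 0.442] F [ 0.451 -0.086  0.962]
```

View pics/top1z.png

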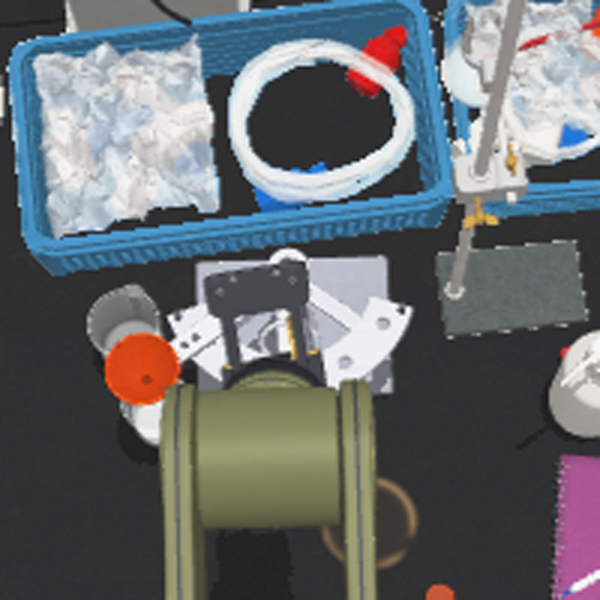

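View pics/side1z.png

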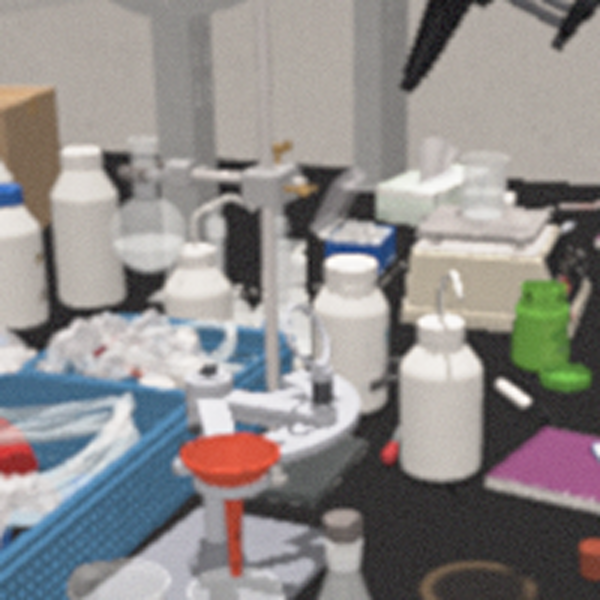

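Run:
```python
from h import *
s=status.sense();print(s["finger_gap"],s["time_s"])
d=load("side1");R=s["ee_rot"];p=s["tool_pos"];print("tip",proj(d,p+.011*R[:,2]), "y+",proj(d,p+.011*R[:,2]+.0475*R[:,1]),proj(d,p+.011*R[:,2]-.0475*R[:,1]))
crop("side1",280,480,0,150,4,"g1")
```

```text
0.006123310974091612 9.6167
tip [326.27812988  88.68922536] y+ [306.27123526  77.33293672] [346.35984787 100.08798516]
```

View pics/g1.png

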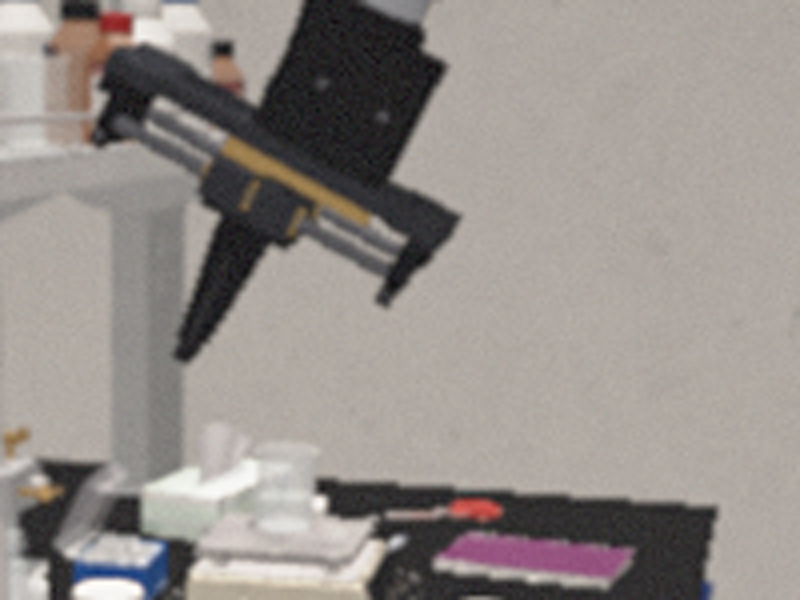

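```bash
cat > ringp.py <<'E'
from h import *
def ring(ang,lift=0,C=(.721,-.005)):
    a=np.radians(ang);u=-np.array([np.cos(a),np.sin(a),0]) # toward post
    c=np.array([C[0],C[1],.229+lift])-.088*u
    l=np.array([-u[1],u[0],0]);up=np.array([0,0,np.cos(np.pi/6)])+u*np.sin(np.pi/6)
    th=np.linspace(0,2*np.pi,40)
    return c,u,[c+.0245*(np.cos(t)*l+np.sin(t)*up) for t in th]
def over(n,ang,box,f,out,lift=0):
    d=load(n);c,u,P=ring(ang,lift);x0,x1,y0,y1=box
    a=cv2.resize(d["pixels"][y0:y1,x0:x1],None,fx=f,fy=f,interpolation=cv2.INTER_CUBIC)
    for X in P: 
        q=(proj(d,X)-[x0,y0]+.5)*f;cv2.circle(a,tuple(int(v) for v in q),1,(0,0,255),-1)
    cv2.imwrite(f"pics/{out}.png",a)
E
python3 -c "
from ringp import *
over('side1',176,(270,330,150,210),8,'so');over('top0',176,(270,330,140,200),8,'to')
a=cv2.imread('pics/so.png');b=cv2.imread('pics/to.png');cv2.imwrite('pics/o1.png',cv2.hconcat([a,b])[:,:])"
python3 -c "
import cv2;a=cv2.imread('pics/o1.png');print(a.shape);cv2.imwrite('pics/o1s.png',cv2.resize(a,(800,400)))"
```

```text
(480, 960, 3)
```

View pics/o1s.png

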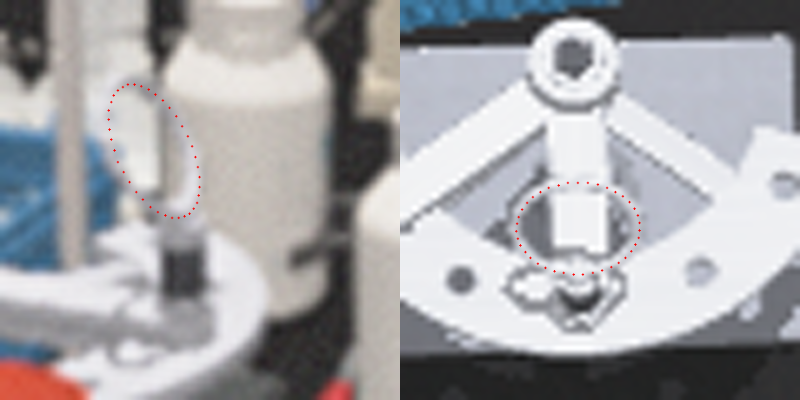

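The predicted ring lies within 1–2 mm of the ring in both views, side (297,172) and top (298,172). I'm approaching the pre-insertion point on the finger's own axis.

```bash
python3 -m inch '[[0.4,-0.1,-1,0],[0.8,-0.1,-2,0],[1.2,-0.2,-3,0],[1.6,-0.3,-4,0],[1.9,-0.3,-4.7,0],[1.97,-0.3,-4.73,0]]' >/dev/null;  python3 st.py
python3 - <<'E'
from ringp import *
s=status.sense();c,u,P=ring(176);p=s["tool_pos"];d=s["ee_rot"][:,2]
print("to go units",(c-p)/.03,"d",d,"perp miss mm",1e3*((c-p)-d*((c-p)@d)),"along",(c-p)@d)
E
```

```text
t 10.1167 q [ -5.195 -15.987 113.636   0.527  55.995  -8.494] p [0.605 0.001 0.283] tilt 26.36030978092221 head -4.2111969013575 yaxis [0.896 0.062 0.44 ] F [-0.092  0.604 -0.715]
to go units [ 0.94718657  0.00510744 -1.78467067] d [ 0.44281582 -0.03260537 -0.89601956] perp miss mm [1.60271214 2.12750651 0.71464753] along 0.060550874371138944
```

```bash
python3 -m inch '[[0.2,0,-0.3,0],[0.3,0,-0.6,0],[0.5,0,-0.9,0],[0.65,0,-1.2,0],[0.8,0,-1.5,0],[0.95,0,-1.8,0],[0.95,0,-1.8,0]]' >/dev/null;  python3 st.py
python3 - <<'E'
from h import *
grab("side",2)
crop("side2",250,370,120,220,6,"s2z")
E
```

```text
t 10.7 q [ -4.785 -10.077 113.874   0.434  49.715  -8.217] p [0.634 0.002 0.23 ] tilt 26.49032844352751 head -4.041774435568149 yaxis [0.895 0.064 0.442] F [ 0.23  -0.168 -0.319]
```

View pics/s2z.png

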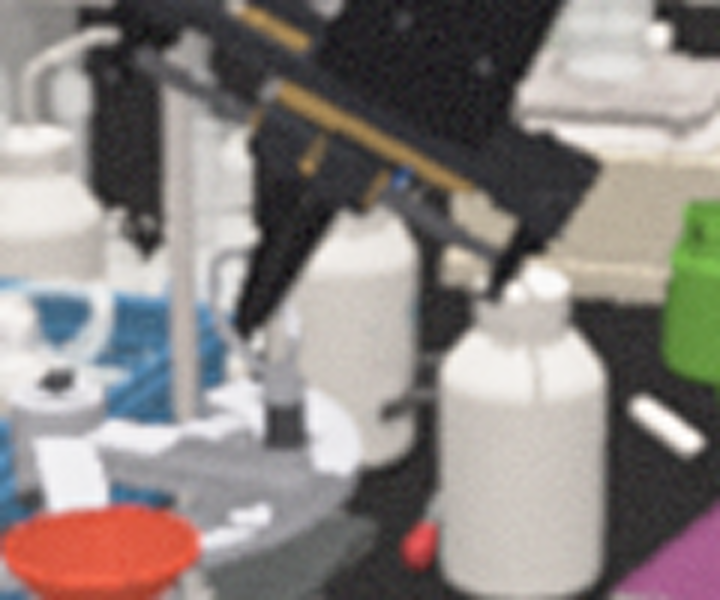

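The fingertip is through the ring at about (243,330) in the crop, with no contact. I'll go 5 mm deeper and take up the gap forwards until the force shows contact.

```bash
python3 -m inch '[[0.07,0,-0.15,0],[0.2,0,-0.15,0],[0.3,0,-0.15,0],[0.3,0,-0.15,0]]' | grep -E "pos|force"
python3 -m inch '[[0.05,0,0,0],[0.1,0,0,0],[0.1,0,0,0]]' | grep -E "pos|force"
```

```text
tool_pos: [0.6429, 0.0023, 0.2278]
ft_force: [-5.6, 1.0, 0.4]
tool_pos: [0.644, 0.0024, 0.2269]
ft_force: [-14.9, 1.0, 4.0]
```

```bash
python3 -m inch '[[0,0,0.1,0],[0,0,0.2,0],[0,0,0.3,0],[0,0,0.4,0],[0,0,0.4,0]]' | grep -E "pos|force"
python3 -m inch '[[0,0,0.08,0],[0,0,0.15,0],[0,0,0.15,0]]' | grep -E "pos|force"
python3 - <<'E'
from h import *
grab("side",3)
crop("side3",250,370,120,220,6,"s3z")
E
```

```text
tool_pos: [0.643, 0.0025, 0.2354]
ft_force: [-5.4, 0.3, -7.5]
tool_pos: [0.643, 0.0025, 0.2397]
ft_force: [-6.0, 0.5, -9.4]
```

View pics/s3z.png

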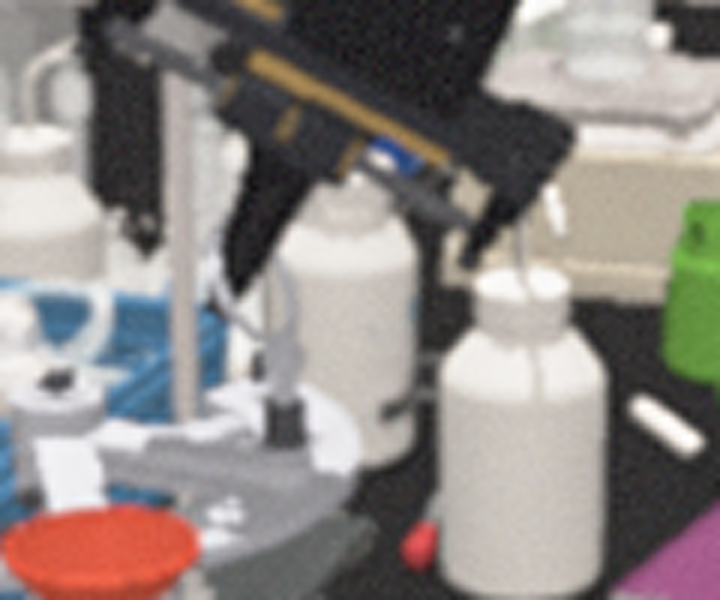

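The pin is lifting: the TCP has risen 13 mm and pulls with 9.4 N. I'll lift 2.5 mm more, then swing clockwise along the arc, with yaw, to about 13°.

```bash
python3 -m inch '[[0,0,0.09,0],[0,0,0.09,0],[0.01,0.1,0.09,-0.36],[0.03,0.2,0.09,-0.72],[0.045,0.29,0.09,-1.08],[0.07,0.39,0.09,-1.44],[0.09,0.49,0.09,-1.8],[0.12,0.58,0.09,-2.17],[0.12,0.58,0.09,-2.17]]' | grep -E "pos|force"
python3 st.py
python3 - <<'E'
from h import *
grab("side",4);grab("top",4)
crop("side4",230,350,120,220,6,"s4z");crop("top4",200,350,120,230,5,"t4z")
E
```

```text
tool_pos: [0.6467, 0.0208, 0.2417]
ft_force: [-5.8, 1.6, -8.6]
t 12.8 q [  0.443  -7.494 110.309  -9.722  52.667  14.525] p [0.647 0.021 0.242] tilt 26.01385958293937 head -17.38430158456886 yaxis [ 0.889 -0.141  0.435] F [-5.788  1.601 -8.566]
```

View pics/s4z.png

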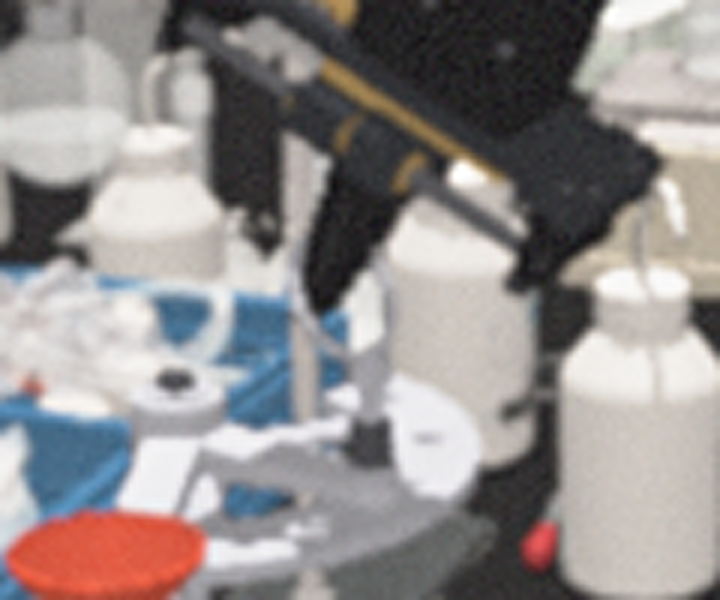

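View pics/t4z.png

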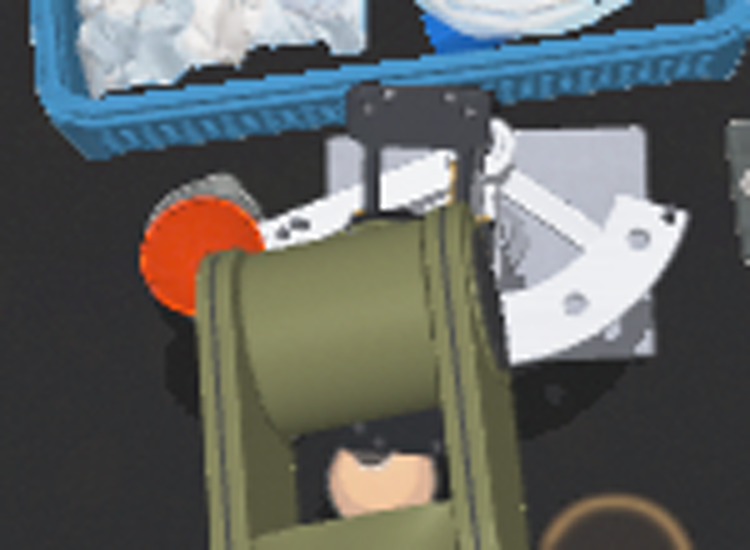

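The arm is following. The middle hole, seen at (430,437) in the side crop, is now free. I measure the arm angle from the funnel.

```bash
cat > ang.py <<'E'
from h import *
import sys
def red(d,box):
    x0,x1,y0,y1=box;m=np.zeros(d["pixels"].shape[:2],np.uint8)
    h=cv2.cvtColor(d["pixels"],cv2.COLOR_BGR2HSV);m[y0:y1,x0:x1]=cv2.inRange(h,(0,150,120),(12,255,255))[y0:y1,x0:x1]
    c=max(cv2.findContours(m,0,2)[0],key=cv2.contourArea);return cv2.minEnclosingCircle(c),cv2.boundingRect(c)
for t in sys.argv[1:]:
    d=load("top"+t);(c,r),b=red(d,(215,300,140,215));F=onz(d,*c,.188)[:2]-[.721,-.005]
    s=load("side"+t);(c2,r2),b2=red(s,(200,300,160,260));G=onz(s,b2[0]+b2[2]/2-.5,b2[1]+8,.188)[:2]-[.721,-.005]
    print(t,c,r,"top: R",np.hypot(*F),"ang",np.degrees(np.arctan2(F[1],F[0]))," side:",b2,np.hypot(*G),np.degrees(np.arctan2(G[1],G[0])))
E
python3 ang.py 0 4
```

```text
0 (246.73147583007812, 182.77777099609375) 12.468249320983887 top: R 0.16581934792772227 ang 120.86074068052847  side: (251, 205, 32, 17) 0.17643127974553258 119.8305032772831
4 (239.88461303710938, 170.94615173339844) 12.27079963684082 top: R 0.16588212223555102 ang 107.28170130903369  side: (232, 206, 32, 17) 0.17824418560669603 107.52489371595566
```

```bash
python3 -m inch '[[0.04,0.09,0,-0.36],[0.075,0.18,0,-0.72],[0.113,0.273,0,-1.08],[0.16,0.36,0,-1.44],[0.2,0.45,0,-1.8],[0.25,0.53,0,-2.16],[0.25,0.53,0,-2.16]]' | grep -E "pos|force"
python3 -c "
from h import *
grab('side',5);grab('top',5)"; python3 ang.py 5; python3 st.py
```

```text
tool_pos: [0.6545, 0.0372, 0.2418]
ft_force: [-6.0, 4.0, -9.0]
5 (236.5, 158.5) 12.349188804626465 top: R 0.16549476506146746 ang 94.2619997134848  side: (214, 205, 32, 16) 0.17790865747756457 95.45842915527871
t 13.5833 q [  4.783  -4.233 107.303 -17.7    56.426  34.726] p [0.654 0.037 0.242] tilt 26.074206562217448 head -30.408724159823482 yaxis [ 0.835 -0.336  0.436] F [-5.891  4.406 -9.294]
```

```bash
python3 -m inch '[[0.04,0.06,0,-0.28],[0.08,0.125,0,-0.55],[0.08,0.125,0,-0.55]]' | grep -E "pos|force"
python3 -c "
from h import *
grab('side',6);grab('top',6)"; python3 ang.py 6; python3 -c "
from h import *
crop('side6',200,320,120,220,6,'s6z')"
```

```text
tool_pos: [0.6569, 0.0408, 0.2419]
ft_force: [-5.1, 3.1, -9.2]
6 (236.0, 155.0) 12.369417190551758 top: R 0.16569237479238988 ang 90.67349203281896  side: (210, 204, 32, 17) 0.1752939000834636 92.20042650873609
```

View pics/s6z.png

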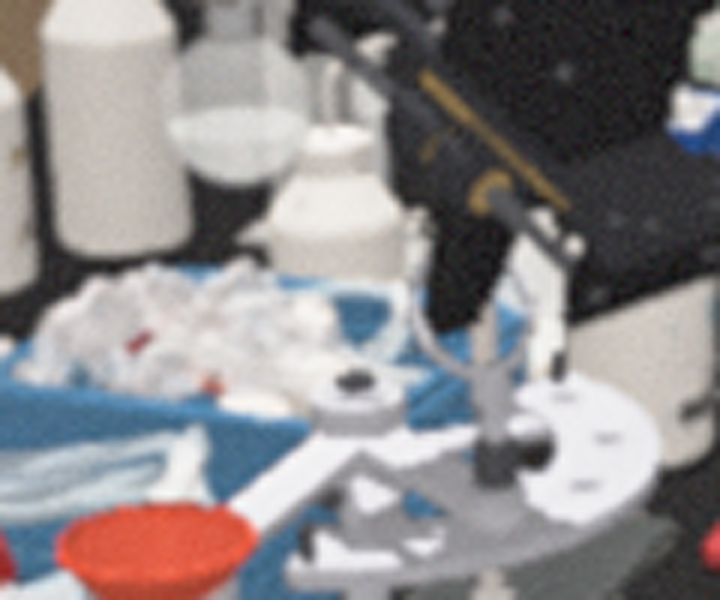

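The arm is at -30.2° against the target of -30. I'm lowering straight down so the pin drops.

```bash
python3 -m inch '[[0,0,-0.12,0],[0,0,-0.24,0],[0,0,-0.36,0],[0,0,-0.48,0],[0,0,-0.52,0]]' | grep -E "pos|force"
python3 -m inch '[[-0.1,0.07,0,0],[-0.2,0.13,0,0],[-0.2,0.13,0,0]]' | grep -E "pos|force"
python3 -c "
from h import *
grab('side',7);grab('top',7)"; python3 ang.py 7; python3 -c "
from h import *
crop('side7',200,320,120,220,6,'s7z')";python3 st.py
```

```text
tool_pos: [0.6574, 0.0407, 0.2282]
ft_force: [-8.8, 4.8, -2.8]
tool_pos: [0.6548, 0.0436, 0.2334]
ft_force: [0.0, -0.1, -0.0]
7 (236.0, 155.0) 12.369417190551758 top: R 0.16569237479238988 ang 90.67349203281896  side: (210, 204, 32, 17) 0.1752939000834636 92.20042650873609
t 14.7 q [  6.115  -3.419 107.513 -20.126  56.158  40.555] p [0.655 0.043 0.234] tilt 26.874948745078598 head -33.09827958751286 yaxis [ 0.808 -0.381  0.449] F [-0.606 -1.188  0.013]
```

View pics/s7z.png

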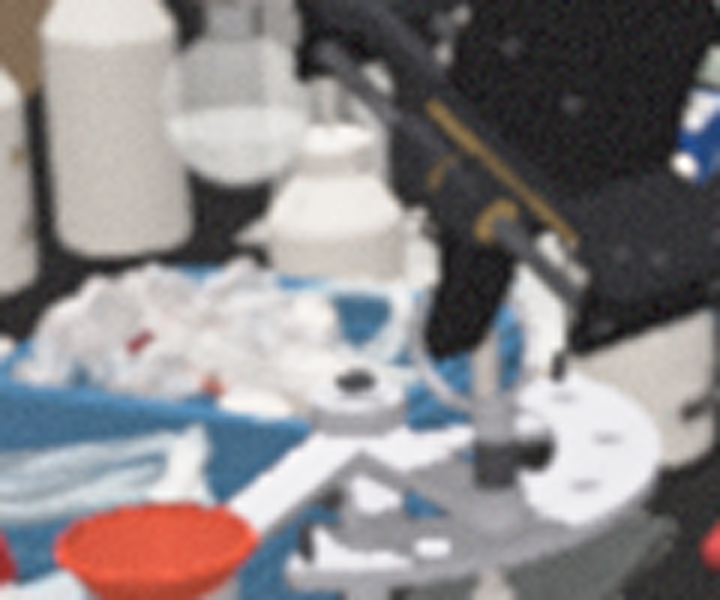

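```bash
python3 -m inch '[[-0.07,0.05,0,0],[-0.14,0.09,0,0],[-0.25,0.16,0.25,0],[-0.4,0.26,0.6,0],[-0.55,0.36,1,0],[-0.75,0.5,1.4,0],[-0.9,0.6,1.8,0],[-1.1,0.7,2.3,0],[-1.5,0.9,3,0],[-2.2,1,4,0],[-3,1,5,0],[-3.8,1,6,0],[-4.6,1,7,0],[-4.6,1,7,0]]' | grep -E "pos|force|time"
python3 - <<'E'
from ringp import *
grab('side',8);grab('top',8)
over('side8',145.8,(230,310,150,225),8,'s8o')
over('top8',145.8,(215,315,125,225),6,'t8o')
E
python3 ang.py 8
```

```text
time_s: 15.87
tool_pos: [0.5144, 0.0737, 0.4537]
ft_force: [1.3, -0.2, 0.7]
8 (236.16847229003906, 155.57064819335938) 12.408712387084961 top: R 0.16537773028840563 ang 91.26961510211038  side: (210, 204, 32, 17) 0.1752939000834636 92.20042650873609
```

View pics/s8o.png

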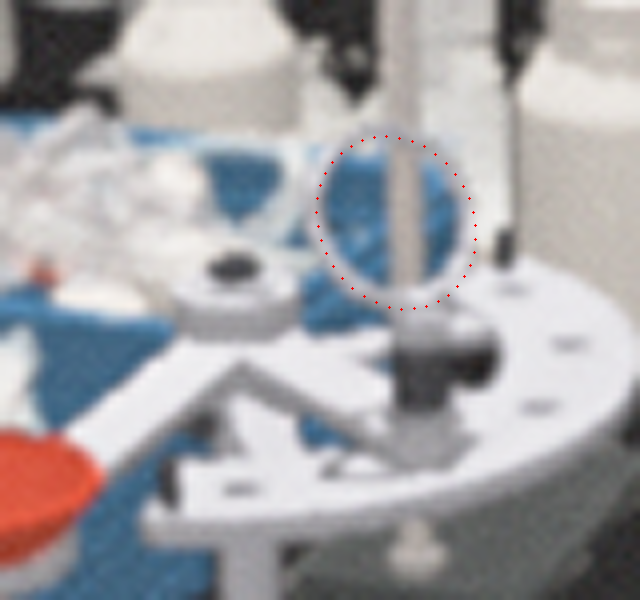

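View pics/t8o.png

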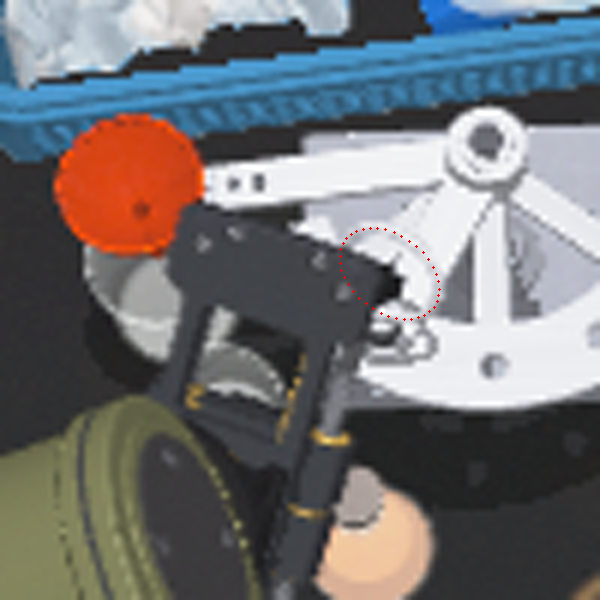

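View pics/side8.png

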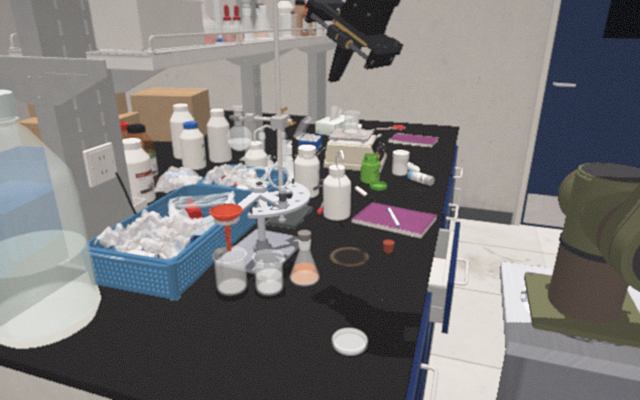

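The ring matches its home position in the new hole, and the arm has centred at -29.6°. The funnel at (228,212) hangs over the clean beaker. I'll make one numeric check of the loose objects and then hand in.

Run:
```python
from h import *
a=load("side0")["pixels"];b=load("side8")["pixels"]
for n,(x0,x1,y0,y1) in dict(empty=(216,246,262,296),mid=(255,284,268,296),flask=(288,320,232,286),wash=(323,352,165,220),stopper=(382,396,238,254)).items():
    T=a[y0:y1,x0:x1];r=cv2.matchTemplate(b[y0-8:y1+8,x0-8:x1+8],T,cv2.TM_CCOEFF_NORMED);m=cv2.minMaxLoc(r);print(n,"shift",m[3][0]-8,m[3][1]-8,round(m[1],3))
from station import close_job
print(close_job())
```

```text
empty shift 0 0 0.995
mid shift 0 0 0.998
flask shift 0 0 0.997
wash shift 0 0 0.997
stopper shift 0 0 0.989
the job is handed in; nothing more can be done
None
```

The funnel now hangs over the clean, empty beaker, one hole clockwise from where it started. The pin has dropped into that hole, and I handed the job in at about 16 s.

- **Tilt:** the moves can't tilt the tool. I built up about 26° by pushing against joint 5's limit in free space; your notes suggest 35–45°.
- **Hooking and lifting:** with the jaws shut, I put the fingertip through the ring along its own axis from the robot's side. I lifted the pin about 15 mm; the pull was about 9 N.
- **Swing:** I moved the ring along the arc to -30.2°, lowered it so the pin dropped in, and drew the finger back out.

**Last checks:**
- **Arm angle:** the top view gives about -29.6° after release, against -30° for the hole. The side view gives -27.6°, but its funnel radius is about 10 mm off, so I relied on the top view.
- **Pin:** the ring sits at its home height to within about 2 mm, the limit of the picture. That rules out the pin still riding on the plate, but I couldn't see its tip in the hole.
- **Loose objects:** both beakers, the flask, the stopper and the wash bottle show no shift in the side view.
- **Robot:** it is clear of everything, with about 1 N of noise on the wrist. The highest force I read was about 15 N.

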